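Close the stacking server with its double lid and lift off the outer lid

ROBOT

A 6-joint arm with a two-finger parallel gripper is mounted at the origin on the work surface. World frame = base frame: x ahead of the robot, y to its left, z up, the work surface at z = 0. Lengths are in m, angles in rad, forces in N, time in s.
With the tool pointing down it reaches from about 0.35 to 0.975 m from the base axis. Payload 4.9 kg.
Tool frame: the origin (TCP) lies at the very end of the fingers, on their centre line; the grasp point (between the pads) lies 19 mm behind it; z points along the fingers, y is the line along which they close (so a half turn about z gives the same grasp; the last joint's range is limited). The gripper opens to 85 mm and grips with 20 to 120 N. Pads are 22 mm wide; open, the fingers measure 114 mm over their backs; the gripper's body (76 mm by 85 mm) begins 54 mm behind the grasp point. The pads swing forward as they close: fully open they stand 13 mm farther back than shut.
Start: joints at [1.082, 0.053, 1.613, -0, 1.476, -0.119], TCP at [0.226, 0.583, 0.231] pointing down, gripper open.
Joint ranges: [-3.01, 3.01], [-1.01, 2.22], [0.06, 2.58], [-1.02, 4.17], [0.09, 2.62], [-3.14, 3.14]. Speed limits (rad/s): [2.57, 2.57, 3.14, 3.14, 3.14, 3.14].

INTERFACE

Orientations are given as a unit quaternion [w, x, y, z].
In Python, from plant import * gives the robot as it stands.
- The arm moves only by the tool jog_arm, never from a script. Its argument "moves" is a list that holds one entry, the list of rows, each a list of 7 numbers: the finger opening in cm, from 0 to 8.54, then the shift along the tool's x, y, z in cm, then the turn, a rotation vector about the tool's x, y, z in rad. A call has 1 to 20 rows; each row shifts and turns the commanded pose from where the row before left it, along the tool's axes as they then stand; what a row does not reach is not made up. A row lasts 1/12 s, in which the tool goes at most 41.7 mm and 7.16 degrees, less where a joint would pass 70% of its speed; a pose out of reach is approached as far as the arm can. A call is refused whole if a number of a shift passes 4.17 or a number of a turn 0.125, either way. A call with a gripper value outside its range is refused whole. The fingers move at their own pace and stop on an object; the grip force is fixed at half the most. Time passes only in rows, so rows that do not move let the fingers close. It gives the time, the measured TCP pose, the force, the opening and the grip force at its end, in the units of the state.
- state(): the state, without advancing time (a new reading comes with each control period).
- grab_frame(name): name is "scene" or "top" or "wrist"; returns a dict with "color" (480x640x3 uint8, blue, green, red), "depth" (480x640 float32, m along the optical axis (not along the pixel's ray), 0 where there is no reading), "fx", "fy", "cx", "cy" (pixels), "R" (3x3) and "t" (3): a world point X has camera coordinates R X + t. Camera axes: x right, y down, z forward; pixel columns grow to the right and rows downward; lengths in m; the calibration is good to about 2 mm. A picture is of the moment at which its call begins.
- job_done(): hands the job in; it is judged then, once.
Trained networks look in a picture, given as the dict that the camera call returned (one of the last four; its "shot" number tells which), for a name from the list of things; names that differ only in an ending like _2 or _b are one class to them, and where a whole thing is asked for, a point or a joint stands for the part that bears it (a point fixed in the world has none). Each returns a list of dicts, best first, with "p" (0 to 1); they miss things now and then, are a little off and sometimes report something else, mostly with a low value. They report only what shows in the picture. A call takes as long as a camera call. They do not tell look-alikes from the thing itself.
- recognise(name, picture): "rect" ([centre column, centre row, width, height] in pixels, round what is visible of it).
- regions_of(name, picture): "pixels" (480x640 bool, what is visible of it) and "rect" ([centre column, centre row, width, height] in pixels, round what is visible of it).
The state is a dict: "time": time; "joint_pos": joint angles; "joint_vel": joint speeds; "joint_efforts": joint torques, N m; "tool_pos": TCP position; "tool_rot": TCP orientation; "contact_force": force on the tool from outside, world axes, zero at the start; "ft_torque": the same for the moment, N m; "gripper_width": opening from 0.0 (shut) to 1.0 (fully open); "grasp_force": force on a finger pad.
Only numpy, scipy, OpenCV 4.12 (cv2) and the standard library are available. Lean on these libraries where they do the work, as an engineer would, in place of code of your own. Each camera call takes 0.05 s, during which the arm holds its last target. There are 200 camera calls.

TASK

First stack the loose steel box squarely onto the steel base box that stands on the wooden plinth, its foot down in the base's mouth. Then carry the two nested lids over together by the white knob, lower them (do not drop them) until the inner lid is fully home in the mouth of the upper box, and let go. Last, lift off the wooden outer lid alone, leaving the inner lid seated and untouched, and finish still holding the outer lid level above the stack, clear of the knob; leave the pencil cup, fruit bowl and glass jar alone.

Things in the scene. Friction and masses are not known exactly. Their poses are not given: they have to be found in the camera images.
- base: Base: loose steel box, 54 x 54 mm outside, open at the top, fixed on a 90 x 90 x 12 mm wooden plinth lying on the counter; 0.7 kg in all. Origin: centre of the plinth's underside; x, y along the sides, z up. Rim at z = 68 mm; mouth 46 x 46 mm, 46 mm deep, walls 4 mm.
- tier: Loose steel box, about 0.16 kg, open at the top, 54 x 54 mm outside. Origin: centre of the underside of its 40 x 40 mm foot (z = 0 to 6 mm); plain walls z = 6 to 56 mm (rim); mouth 46 x 46 mm, 46 mm deep. x, y along the sides, z up. Stacked, the foot drops into the base's mouth (3 mm play each side), origin 62 mm above the base's; quarter turns are equal.
- inner_lid: Inner lid, about 0.12 kg. Origin: centre of the underside of its 40 x 40 mm plug (z = 0 to 12 mm); steel flange 60 x 60 mm, z = 12 to 17; white square knob 18 x 18 mm, z = 17 to 47, z up. Starts on the counter with the outer lid lying on its flange, so lifting the knob lifts both. Home: flange on the box's rim, origin 44 mm above the box's (3 mm play each side).
- outer_lid: Outer lid: loose square wooden cap, 68 x 68 mm, 0.08 kg, on the inner lid's flange (1.5 mm play), the knob rising 26 mm through its 30 x 30 mm hole. Origin: centre of the underside of its 4 mm top plate, 17 mm above the inner lid's when nested. A skirt hangs to z = -9 mm: the edge to grip is 13 mm high, 7 mm proud of the boxes each side. Not fastened.
- pencil_cup: Bystander: white cup with pens, 72 mm across, 140 mm high with the pens; origin at the centre of its underside.
- fruit_bowl: Bystander: yellow bowl of pears, 170 mm across, about 95 mm high; origin at the centre of its underside.
- glass_jar: Bystander: lidded glass jar, 90 mm across, 150 mm high; origin at the centre of its underside.
Things that resemble listed ones, but are neither listed nor needed, are in the scene too. Leave any orange look-alike of the inner_lid alone.

How it is judged:
On the way, in this order (a step that is already met when the one before it is completed fails the run):
1. the loose box stands squarely on the base box, its foot in the mouth, and is let go (horizontal distance between tier and base below 0.007 m and z of tier in the frame of base between 0.058 and 0.065 m and angle between each of tier, base's own z axis and vertical below 0.06 rad and (angle between the x axis of tier and the x axis of base, either way round below 0.14 rad or angle between the x axis of tier and the y axis of base, either way round below 0.14 rad) and contact force between the fingers and tier below 0.1 N), for 0.2 s.
2. the inner lid is home in the upper box with the outer lid still nested on it, and both are let go (all of step 1 and horizontal distance between inner_lid and tier below 0.007 m and z of inner_lid in the frame of tier between 0.04 and 0.047 m and angle between inner_lid's own z axis and vertical below 0.07 rad and horizontal distance between outer_lid and inner_lid below 0.006 m and z of outer_lid in the frame of inner_lid between 0.013 and 0.021 m and contact force between the fingers and inner_lid below 0.1 N and contact force between the fingers and outer_lid below 0.1 N), for 0.2 s.
At the end, for the whole second after the job is handed in: Loose box seated on the base (7 mm, square to 8 deg, upright to 3 deg); inner lid home in it (7 mm, flange on rim to 3 mm, level to 4 deg), untouched; fingers hold the outer lid still (over 1 N), origin over 60 mm above and within 60 mm sideways of the inner lid's, level to 11 deg, touching neither (all of step 1 and horizontal distance between inner_lid and tier below 0.007 m and z of inner_lid in the frame of tier between 0.04 and 0.047 m and angle between inner_lid's own z axis and vertical below 0.07 rad and contact force between the fingers and inner_lid below 0.1 N and contact force between the fingers and outer_lid above 1 N and contact force between outer_lid and inner_lid below 0.05 N and contact force between outer_lid and tier below 0.05 N and z of outer_lid in the frame of inner_lid above 0.06 m and horizontal distance between outer_lid and inner_lid below 0.06 m and angle between outer_lid's own z axis and vertical below 0.2 rad and linear speed of each of outer_lid, inner_lid below 0.03 m/s); the arm keeps its last pose, push and grip.
It fails at once if the outer lid is taken off the inner lid before the inner lid is home in the upper box, or the inner lid comes out while it is lifted ((z of outer_lid in the frame of inner_lid above 0.03 m or horizontal distance between outer_lid and inner_lid above 0.03 m) and not (horizontal distance between inner_lid and tier below 0.007 m and z of inner_lid in the frame of tier between 0.04 and 0.047 m and angle between inner_lid's own z axis and vertical below 0.07 rad)).
It fails at once if the fingers touch the inner lid while the outer lid is lifted off it (z of outer_lid in the frame of inner_lid above 0.03 m and contact force between the fingers and inner_lid above 1 N).
It fails at once if the loose box or the lids are dropped ((linear speed of tier above 0.5 m/s and contact force between the fingers and tier below 0.05 N) or (linear speed of inner_lid above 0.5 m/s and contact force between the fingers and inner_lid below 0.05 N)).
It fails at once if the pencil cup, fruit bowl or glass jar is moved more than 30 mm (distance of any of pencil_cup, fruit_bowl, glass_jar from where it was at the start of the episode above 0.03 m).
It also fails if it takes over 64 s, if anything falls off the work surface, if the arm or the gripper's body presses on something with over 40 N, if the wrist force passes 120 N, or if a joint passes its speed limit or range.

## Working session

There is one attempt and no reset: what is moved stays moved. The work goes in short steps, Python scripts to look and compute and a tool call to move; the robot and the scene stay as the last step left them, time stands still between calls to the robot, and variables do not carry over. Pictures are saved under pics/ and viewed, at most 13 in all, crops included, and the job is handed in when it is done.

Besides the shell and the picture viewer there is one more tool, called after ">>>" as name([rows], argument=value, ...), one row to a line, values as JSON. jog_arm: Moves the arm, as the interface text tells. Its arguments: {"type":"object","properties":{"moves":{"type":"array"}},"required":["moves"]}

```bash
mkdir -p pics; ls; cat > h.py <<'E'
from plant import *
import numpy as np, cv2
def world(f,mask=None):
    d=f["depth"];v,u=np.mgrid[0:480,0:640]
    c=np.stack([(u-f["cx"])/f["fx"]*d,(v-f["cy"])/f["fy"]*d,d],-1)
    return (c-np.array(f["t"]))@np.array(f["R"])   # R^T (c-t)
E
python3 - <<'E'
from h import *
s=state();print(s)
a=grab_frame("scene");b=grab_frame("top")
cv2.imwrite("pics/scene.png",a["color"]);cv2.imwrite("pics/top.png",b["color"])
for n,f in(("scene",a),("top",b)):
  W=world(f)
  print(n,np.array(f["R"]).round(2).tolist(),np.array(f["t"]).round(3),f["fx"])
  for o in("base","tier","inner_lid","outer_lid","pencil_cup","fruit_bowl","glass_jar"):
    for r in regions_of(o,f)[:3]:
      m=r["pixels"]&(f["depth"]>0);p=W[m]
      if len(p): print(o,round(r["p"],2),np.round(r["rect"]),np.percentile(p,[2,50,98],axis=0).round(3).tolist())
E
```

```text
pics
{'time': 0.0, 'joint_pos': array([ 1.08197331e+00,  5.33784576e-02,  1.61426062e+00,  1.59495846e-05,
        1.47601493e+00, -1.19013445e-01]), 'joint_vel': array([-0.00073819, -0.00040014,  0.00080527, -0.00046818, -0.0008259 ,
        0.00014238]), 'joint_efforts': array([-1.94888678e-03, -3.93687665e+01, -3.70172918e+01, -2.06074205e-04,
        7.02439065e-03,  3.12659074e-05]), 'tool_pos': array([0.22561231, 0.58220176, 0.23006957]), 'tool_rot': array([-3.16015339e-04,  1.83853596e-01,  9.82953098e-01, -9.81064614e-04]), 'contact_force': array([0.04655793, 0.3065944 , 1.06285199]), 'ft_torque': array([ 0.04013422, -0.04331415, -0.03567516]), 'grasp_force': 0.0, 'gripper_width': 0.9985340874786803}
scene [[-0.82, 0.57, 0.01], [0.44, 0.64, -0.63], [-0.37, -0.51, -0.78]] [ 0.415 -0.245  1.597] 612.4932807820525
tier 0.57 [384. 314.  32.  40.] [[0.478, 0.237, 0.005], [0.507, 0.266, 0.033], [0.542, 0.302, 0.057]]
tier 0.29 [327. 232.  18.  12.] [[0.463, 0.017, 0.013], [0.48, 0.031, 0.033], [0.487, 0.039, 0.048]]
inner_lid 0.83 [308. 200.  32.  27.] [[0.413, -0.124, 0.002], [0.4
[... 1150 characters left out ...]
 0.011, 0.013], [0.475, 0.027, 0.02], [0.49, 0.041, 0.05]]
outer_lid 0.94 [338. 296.  39.  35.] [[0.44, -0.011, 0.015], [0.475, 0.024, 0.021], [0.51, 0.06, 0.026]]
outer_lid 0.26 [448. 168.  81.  79.] [[0.681, -0.273, 0.011], [0.752, -0.196, 0.043], [0.83, -0.123, 0.084]]
pencil_cup 0.75 [153. 345.  47.  39.] [[0.332, 0.367, 0.001], [0.361, 0.407, 0.048], [0.395, 0.432, 0.128]]
pencil_cup 0.23 [339. 298.  12.  15.] [[0.461, 0.011, 0.013], [0.475, 0.026, 0.02], [0.49, 0.039, 0.051]]
fruit_bowl 0.27 [225. 278.  36.  32.] [[0.478, 0.234, 0.003], [0.51, 0.268, 0.013], [0.538, 0.296, 0.058]]
glass_jar 0.56 [247. 167.  42.  52.] [[0.689, 0.179, 0.015], [0.719, 0.217, 0.148], [0.766, 0.258, 0.154]]
```

View pics/scene.png

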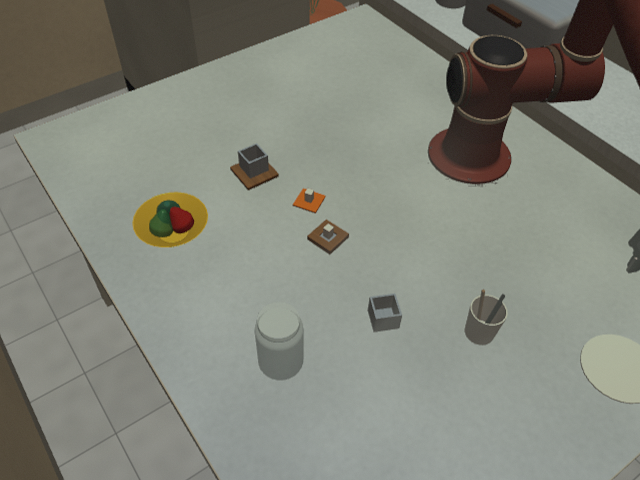

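View pics/top.png

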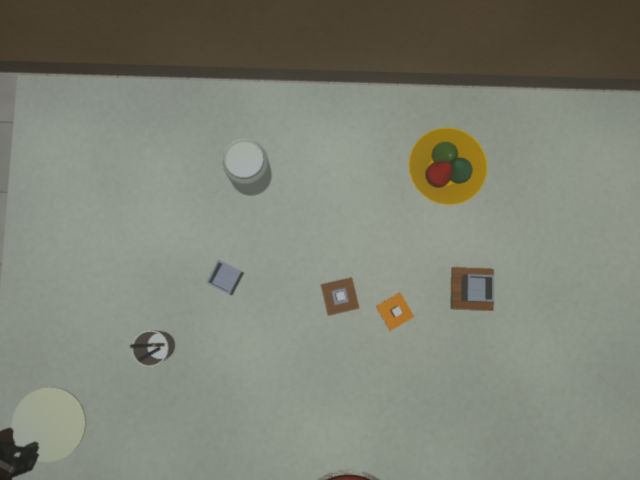

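The nested lids with the wooden cap are at scene (328,236) / top (340,296). The orange look-alike is at scene (309,200) / top (396,312) and I'll leave it alone. The loose box is at scene (384,313) / top (226,277), and the base on its plinth is at scene (254,160) / top (473,289). Next I'll measure these and see where the wrist camera sits.

```bash
cat >> h.py <<'E'
from scipy.spatial.transform import Rotation as Ro
def Rt(s): return Ro.from_quat(np.roll(s["tool_rot"],-1)).as_matrix()
def rect(f,c,r,z0,z1):
    "min-area rectangle of the depth points near c (x,y) within r, with z in z0..z1"
    W=world(f);m=(f["depth"]>0)&(np.hypot(W[...,0]-c[0],W[...,1]-c[1])<r)&(W[...,2]>z0)&(W[...,2]<z1)
    p=W[m]
    if len(p)<5: return len(p)
    (cx,cy),(w,h),a=cv2.minAreaRect((p[:,:2]*1000).astype(np.float32))
    return dict(n=len(p),c=np.round([cx,cy],1),wh=np.round([w,h],1),ang=round((a+45)%90-45,1),z=np.percentile(p[:,2],[5,50,95]).round(4))
def go(x,y,z,yaw=None,s=None):
    "turn about tool z first, then shift in tool axes (cm); yaw = world direction of tool y, deg, mod 180"
    s=s or state();R=Rt(s);p=np.array(s["tool_pos"])
    cur=np.degrees(np.arctan2(R[1,1],R[0,1]));t=0
    if yaw is not None:
        d=(yaw-cur+90)%180-90;t=-np.radians(d)
    # desired: exactly down, given yaw
    yw=np.radians(cur-np.degrees(t));ty=np.array([np.cos(yw),np.sin(yw),0]);tz=np.array([0,0,-1.]);D=np.stack([np.cross(ty,tz),ty,tz],1)
    print("t",round(s["time"],2),"p",(p*1000).round(1),"yaw",round(cur,2),"j6",round(s["joint_pos"][5],2),"rotvec",Ro.from_matrix(R.T@D).as_rotvec().round(4),"shift cm",(D.T@(np.array([x,y,z])-p)*100).round(2))
E
python3 - <<'E'
from h import *
f=grab_frame("top");w=grab_frame("wrist");s=state();R=Rt(s)
print("cam in tool",(R.T@(-np.array(w["R"]).T@w["t"]-s["tool_pos"])).round(3),(np.array(w["R"])@R).round(2).tolist(),w["fx"])
print("tier",rect(f,(.508,.267),.06,.045,.07))
print("base",rect(f,(.497,-.255),.08,.058,.08),"plinth",rect(f,(.497,-.255),.08,.008,.08))
print("lid",rect(f,(.475,.025),.06,.01,.035),"knob",rect(f,(.475,.025),.06,.04,.06))
for n in("scene",):
  g=grab_frame(n)
  print("tier",rect(g,(.508,.267),.06,.045,.07),"base",rect(g,(.497,-.255),.08,.058,.08),"lid",rect(g,(.475,.025),.06,.012,.035),"knob",rect(g,(.475,.025),.06,.035,.06))
go(.42,.267,.30)
E
```

```text
cam in tool [ 0.079 -0.001 -0.142] [[0.0, 1.0, 0.0], [-0.95, 0.0, -0.31], [-0.31, -0.0, 0.95]] 375.00290129727165
tier {'n': 246, 'c': array([508.6, 266. ]), 'wh': array([54.7, 53.7]), 'ang': -25.2, 'z': array([0.0482, 0.0553, 0.0591])}
base {'n': 278, 'c': array([ 497.7, -259.6]), 'wh': array([56.7, 54.3]), 'ang': -1.1, 'z': array([0.0602, 0.0678, 0.0723])} plinth {'n': 1759, 'c': array([ 497.6, -259.2]), 'wh': array([91.5, 90.4]), 'ang': -1.3, 'z': array([0.0097, 0.0181, 0.0692])}
lid {'n': 969, 'c': array([475.1,  25.2]), 'wh': array([67.9, 68.2]), 'ang': 14.3, 'z': array([0.0164, 0.0209, 0.0249])} knob {'n': 75, 'c': array([475.1,  25.4]), 'wh': array([17.5, 18. ]), 'ang': 15.8, 'z': array([0.0427, 0.0468, 0.0503])}
tier {'n': 340, 'c': array([508.1, 268.6]), 'wh': array([58.1, 55.6]), 'ang': -25.6, 'z': array([0.0459, 0.0531, 0.057 ])} base {'n': 227, 'c': array([ 497.7, -256.7]), 'wh': array([59.9, 57.1]), 'ang': -1.5, 'z': array([0.0588, 0.0642, 0.0691])} lid {'n': 679, 'c': array([475.4,  27.3]), 'wh': array([72. , 71.9]), 'ang': 12.8, 'z': array([0.0139, 0.0192, 0.0245])} knob {'n': 77, 'c': array([475.5,  27.5]), 'wh': array([23.1, 19.4]), 'ang': 15.5, 'z': array([0.0363, 0.0442, 0.0483])}
t 0.95 p [225.9 582.7 231.3] yaw 68.81 j6 -0.12 rotvec [ 0.  0. -0.] shift cm [-29.51 -22.42  -6.87]
```

```bash
python3 - <<'E'
from h import *
go(.5085,.267,.18,64.8)
E
```

```text
t 0.95 p [225.9 582.7 231.3] yaw 68.81 j6 -0.12 rotvec [0.     0.     0.0701] shift cm [-39.02 -16.54   5.13]
```

>>> jog_arm([
  [[8.54, 0, 0, 0, 0, 0, 0.07], [8.54, -3.25, -1.38, 0, 0, 0, 0], [8.54, -3.25, -1.38, 0, 0, 0, 0], [8.54, -3.25, -1.38, 0, 0, 0, 0], [8.54, -3.25, -1.38, 0, 0, 0, 0], [8.54, -3.25, -1.38, 0, 0, 0, 0], [8.54, -3.25, -1.38, 0, 0, 0, 0], [8.54, -3.25, -1.38, 0, 0, 0, 0], [8.54, -3.25, -1.38, 0, 0, 0, 0], [8.54, -3.25, -1.38, 1.28, 0, 0, 0], [8.54, -3.25, -1.38, 1.28, 0, 0, 0], [8.54, -3.25, -1.38, 1.28, 0, 0, 0], [8.54, -3.25, -1.38, 1.28, 0, 0, 0], [8.54, 0, 0, 0, 0, 0, 0], [8.54, 0, 0, 0, 0, 0, 0], [8.54, 0, 0, 0, 0, 0, 0]],
])

```text
time: 2.28
tool_pos: [0.5082, 0.2671, 0.1804]
tool_rot: [-0.0, 0.218, 0.976, 0.0]
contact_force: [-1.0, -0.7, 0.6]
gripper_width: 0.996
grasp_force: 0.0
```

```bash
python3 - <<'E'
from h import *
f=grab_frame("wrist");cv2.imwrite("pics/w1.png",f["color"])
print("tier",rect(f,(.508,.267),.06,.045,.07))
go(.5085,.267,.03,64.8)
E
```

```text
tier {'n': 2008, 'c': array([509.1, 266. ]), 'wh': array([54.1, 54.8]), 'ang': -25.1, 'z': array([0.0464, 0.0549, 0.0563])}
t 2.33 p [508.  267.7 180.8] yaw 64.85 j6 -0.78 rotvec [0.0009 0.0003 0.0008] shift cm [-0.07 -0.04 15.08]
```

View pics/w1.png

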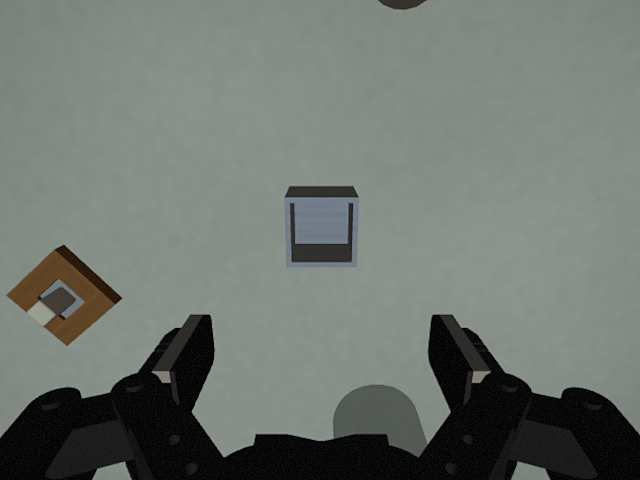

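The box sits between the fingers, square to them, at (285–358, 187–267). The wooden cap with its white knob is at the left, around (62,297). I'll descend and grip.

>>> jog_arm([
  [[8.54, -0.11, -0.06, 3.5, 0, 0, 0], [8.54, 0, 0, 3.5, 0, 0, 0], [8.54, 0, 0, 3.5, 0, 0, 0], [8.54, 0, 0, 3.0, 0, 0, 0], [8.54, 0, 0, 2.0, 0, 0, 0], [8.54, 0, 0, 1.1, 0, 0, 0], [8.54, 0, 0, 0, 0, 0, 0], [8.54, 0, 0, 0, 0, 0, 0], [4, 0, 0, 0, 0, 0, 0], [4, 0, 0, 0, 0, 0, 0], [4, 0, 0, 0, 0, 0, 0], [4, 0, 0, 0, 0, 0, 0], [4, 0, 0, 0, 0, 0, 0], [4, 0, 0, 0, 0, 0, 0], [4, 0, 0, 0, 0, 0, 0], [4, 0, 0, 0, 0, 0, 0]],
])

```text
time: 3.67
tool_pos: [0.5107, 0.2665, 0.0164]
tool_rot: [0.002, 0.218, 0.976, 0.001]
contact_force: [-0.0, 0.6, 7.3]
gripper_width: 0.624
grasp_force: 64.0
```

>>> jog_arm([
  [[4, 0, 0, -1.5, 0, 0, 0], [4, 0, 0, -3.0, 0, 0, -0.07], [4, 0, 0, -3.5, 0, 0, -0.07], [4, 0, 0, -3.5, 0, 0, -0.07], [4, 0, 0, -3.0, 0, 0, -0.07], [4, 0, 0, -1.5, 0, 0, -0.07], [4, 0, 0, 0, 0, 0, -0.07], [4, 0, 0, 0, 0, 0, 0], [4, 0, 0, 0, 0, 0, 0]],
])

```text
time: 4.42
tool_pos: [0.5084, 0.2656, 0.1734]
tool_rot: [-0.001, 0.011, 1.0, -0.0]
contact_force: [-0.6, -0.4, -2.1]
gripper_width: 0.626
grasp_force: 63.6
```

```bash
python3 - <<'E'
from h import *
go(.4977,-.259,.18,88.8)
E
```

```text
t 4.42 p [508.4 265.6 173.4] yaw 88.76 j6 -1.2 rotvec [-0.0004 -0.0012 -0.0008] shift cm [-3.000e-02 -5.247e+01 -6.600e-01]
```

>>> jog_arm([
  [[4, 0, -2.0, -0.6, 0, 0, 0], [4, 0, -3.75, 0, 0, 0, 0], [4, 0, -3.75, 0, 0, 0, 0], [4, 0, -3.75, 0, 0, 0, 0], [4, 0, -3.75, 0, 0, 0, 0], [4, 0, -3.75, 0, 0, 0, 0], [4, 0, -3.75, 0, 0, 0, 0], [4, 0, -3.75, 0, 0, 0, 0], [4, 0, -3.75, 0, 0, 0, 0], [4, 0, -3.75, 0, 0, 0, 0], [4, 0, -3.75, 0, 0, 0, 0], [4, 0, -3.75, 0, 0, 0, 0], [4, 0, -3.75, 0, 0, 0, 0], [4, 0, -3.75, 0, 0, 0, 0], [4, 0, -1.72, 0, 0, 0, 0], [4, 0, 0, 0, 0, 0, 0], [4, 0, 0, 0, 0, 0, 0], [4, 0, 0, 0, 0, 0, 0]],
])

```text
time: 5.92
tool_pos: [0.498, -0.2578, 0.1787]
tool_rot: [-0.001, 0.01, 1.0, 0.001]
contact_force: [-0.2, -0.1, -1.9]
gripper_width: 0.626
grasp_force: 64.1
```

```bash
python3 - <<'E'
from h import *
f=grab_frame("wrist");cv2.imwrite("pics/w2.png",f["color"])
c=(.4977,-.259)
print("base rim",rect(f,c,.07,.060,.075),"plinth",rect(f,c,.08,.008,.075),"tier top",rect(f,c,.06,.2,.216),rect(f,c,.06,.14,.216))
t=grab_frame("top")
for g in (t,grab_frame("scene")): print("base",rect(g,c,.07,.060,.078),"plinth",rect(g,c,.08,.008,.078))
go(.4977,-.259,.08,88.8)
E
```

```text
base rim {'n': 1123, 'c': array([ 487.5, -259.5]), 'wh': array([54. , 33.5]), 'ang': -1.0, 'z': array([0.0618, 0.0671, 0.0682])} plinth {'n': 8491, 'c': array([ 487.3, -259.7]), 'wh': array([90.1, 68.1]), 'ang': -1.0, 'z': array([0.0103, 0.0195, 0.0673])} tier top {'n': 10381, 'c': array([ 496.1, -258.9]), 'wh': array([81. , 55.1]), 'ang': -0.9, 'z': array([0.201 , 0.2088, 0.2153])} {'n': 25230, 'c': array([ 496.1, -258.9]), 'wh': array([81.1, 55.1]), 'ang': -0.9, 'z': array([0.171 , 0.1955, 0.2143])}
base {'n': 139, 'c': array([ 497.8, -257.6]), 'wh': array([53. , 54.4]), 'ang': -0.4, 'z': array([0.062 , 0.0684, 0.0719])} plinth {'n': 1278, 'c': array([ 497.7, -257.6]), 'wh': array([89.7, 90. ]), 'ang': -1.1, 'z': array([0.0096, 0.0146, 0.0684])}
base {'n': 186, 'c': array([ 496.9, -257.1]), 'wh': array([61.3, 58.1]), 'ang': -0.8, 'z': array([0.0607, 0.065 , 0.0695])} plinth {'n': 1135, 'c': array([ 499.7, -256. ]), 'wh': array([93.4, 90.4]), 'ang': -0.7, 'z': array([0.0089, 0.0339, 0.0664])}
t 6.07 p [ 498.6 -257.4  179.6] yaw 88.94 j6 -2.16 rotvec [ 0.0006 -0.0007  0.0024] shift cm [ 0.08 -0.16  9.96]
```

View pics/w2.png

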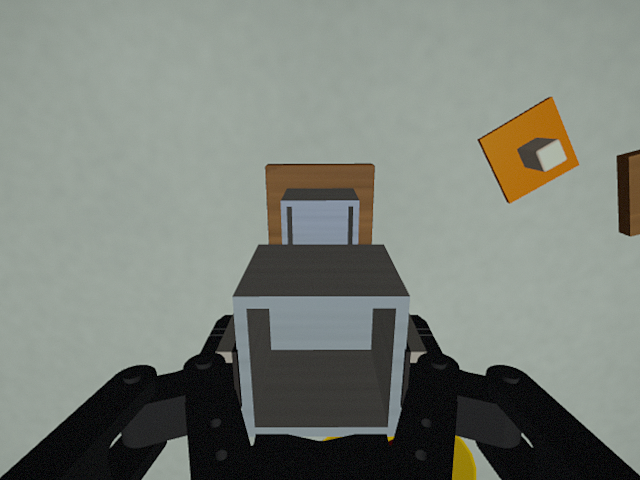

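The held box's rim is at (234–409, 245–440). The base on its plinth is behind it, centred on column 320, so the two are aligned sideways to within 0.5 mm. Next I'll check the fore-aft offset.

```bash
python3 - <<'E'
from h import *
f=grab_frame("wrist");W=world(f);c=(.4977,-.259)
for a,b in((.210,.213),(.213,.216),(.216,.219),(.219,.222)):
  m=(f["depth"]>0)&(abs(W[...,1]+.258)<.015)&(W[...,2]>a)&(W[...,2]<b)&(W[...,0]<.535);x=W[m][:,0]
  print(a,len(x),np.percentile(x,[1,50,99]).round(4) if len(x) else 0)
print(rect(f,c,.045,.2155,.222))
E
```

```text
0.21 887 [0.4694 0.5194 0.521 ]
0.213 936 [0.4694 0.5194 0.5209]
0.216 2393 [0.4694 0.4736 0.524 ]
0.219 294 [0.4693 0.4721 0.5226]
{'n': 9316, 'c': array([ 496.9, -258.4]), 'wh': array([73.8, 55.5]), 'ang': -1.2, 'z': array([0.2161, 0.2183, 0.2201])}
```

>>> jog_arm([
  [[4, -0.15, -0.06, 2.0, 0, 0, 0], [4, 0, 0, 3.0, 0, 0, 0], [4, 0, 0, 2.5, 0, 0, 0], [4, 0, 0, 1.0, 0, 0, 0], [4, 0, 0, 0, 0, 0, 0], [4, 0, 0, 0.3, 0, 0, 0], [4, 0, 0, 0.3, 0, 0, 0], [4, 0, 0, 0.3, 0, 0, 0], [4, 0, 0, 0.3, 0, 0, 0], [4, 0, 0, 0.2, 0, 0, 0], [4, 0, 0, 0.1, 0, 0, 0], [4, 0, 0, 0, 0, 0, 0], [4, 0, 0, 0, 0, 0, 0]],
])

```text
time: 7.2
tool_pos: [0.5001, -0.2594, 0.0802]
tool_rot: [0.0, 0.01, 1.0, -0.0]
contact_force: [0.1, 0.8, -1.8]
gripper_width: 0.629
grasp_force: 64.0
```

>>> jog_arm([
  [[4, 0, 0, 0.1, 0, 0, 0], [4, 0, 0, 0.1, 0, 0, 0], [4, 0, 0, 0.05, 0, 0, 0], [4, 0, 0, 0, 0, 0, 0], [4, 0, 0, 0, 0, 0, 0]],
])

```text
time: 7.62
tool_pos: [0.5003, -0.2595, 0.0785]
tool_rot: [0.0, 0.01, 1.0, -0.0]
contact_force: [-3.5, 1.5, 5.7]
gripper_width: 0.625
grasp_force: 64.5
```

>>> jog_arm([
  [[8.54, 0, 0, 0, 0, 0, 0], [8.54, 0, 0, 0, 0, 0, 0], [8.54, 0, 0, 0, 0, 0, 0], [8.54, 0, 0, 0, 0, 0, 0], [8.54, 0, 0, 0, 0, 0, 0], [8.54, 0, 0, 0, 0, 0, 0], [8.54, 0, 0, -2, 0, 0, 0], [8.54, 0, 0, -3, 0, 0, 0], [8.54, 0, 0, -3, 0, 0, 0], [8.54, 0, 0, -3, 0, 0, 0], [8.54, 0, 0, -3, 0, 0, 0], [8.54, 0, 0, -1.2, 0, 0, 0], [8.54, 0, 0, 0, 0, 0, 0], [8.54, 0, 0, 0, 0, 0, 0]],
])

```text
time: 8.78
tool_pos: [0.5001, -0.2594, 0.2291]
tool_rot: [0.0, 0.01, 1.0, -0.0]
contact_force: [-0.4, 0.2, -0.4]
gripper_width: 0.999
grasp_force: 0.0
```

```bash
python3 - <<'E'
from h import *
f=grab_frame("wrist");cv2.imwrite("pics/w3.png",f["color"])
c=(.498,-.259)
print("rim",rect(f,c,.06,.108,.13),"plinth",rect(f,c,.08,.008,.13))
t=grab_frame("top");print("rim",rect(t,c,.06,.105,.13),"plinth",rect(t,c,.08,.008,.13))
k=(.475,.0255)
print("lid",rect(t,k,.06,.012,.035),"knob",rect(t,k,.06,.038,.06))
go(.475,.0253,.22,105)
E
```

```text
rim {'n': 2196, 'c': array([ 498.9, -261. ]), 'wh': array([54.2, 54.7]), 'ang': -1.1, 'z': array([0.1094, 0.117 , 0.1182])} plinth {'n': 10181, 'c': array([ 498.1, -259.9]), 'wh': array([90.2, 89.7]), 'ang': -1.1, 'z': array([0.0104, 0.0714, 0.1176])}
rim {'n': 205, 'c': array([ 497.6, -260.1]), 'wh': array([56.8, 52.8]), 'ang': -4.0, 'z': array([0.1065, 0.1171, 0.1208])} plinth {'n': 1582, 'c': array([ 484.8, -251.4]), 'wh': array([103.7, 115.8]), 'ang': -1.1, 'z': array([0.0095, 0.019 , 0.1181])}
lid {'n': 963, 'c': array([475.2,  25.2]), 'wh': array([68., 68.]), 'ang': 14.4, 'z': array([0.0154, 0.0206, 0.0248])} knob {'n': 76, 'c': array([475.1,  25.3]), 'wh': array([17.5, 18. ]), 'ang': 16.0, 'z': array([0.0432, 0.0474, 0.05  ])}
t 8.88 p [ 499.1 -258.7  226.6] yaw 88.86 j6 -2.16 rotvec [ 0.003  -0.0033 -0.2816] shift cm [-5.03 28.05  0.66]
```

View pics/w3.png

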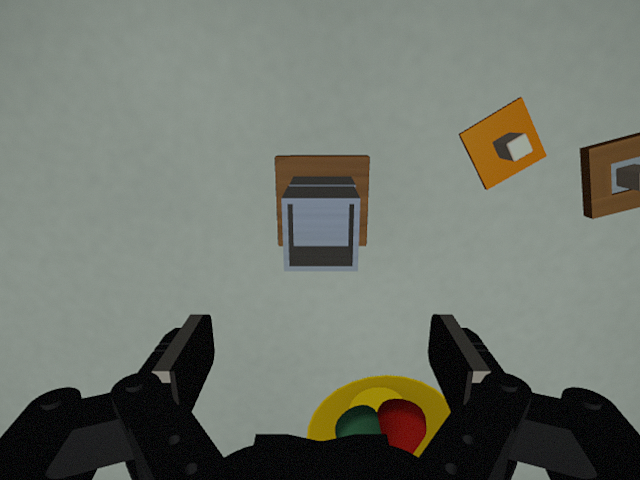

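The box is seated: its rim is square and 118 mm high, at (283–360, 195–270), centred on the plinth. Next, the lids.

>>> jog_arm([
  [[8.54, 0, 0, 0, 0, 0, -0.094], [8.54, 0, 0, 0, 0, 0, -0.094], [8.54, 0, 0, 0, 0, 0, -0.094], [8.54, -0.63, 3.5, 0, 0, 0, 0], [8.54, -0.63, 3.5, 0, 0, 0, 0], [8.54, -0.63, 3.5, 0, 0, 0, 0], [8.54, -0.63, 3.5, 0, 0, 0, 0], [8.54, -0.63, 3.5, 1.5, 0, 0, 0], [8.54, -0.63, 3.5, 1.5, 0, 0, 0], [8.54, -0.63, 3.5, 1.5, 0, 0, 0], [8.54, -0.63, 3.5, 1.5, 0, 0, 0], [8.54, 0, 0, 0, 0, 0, 0], [8.54, 0, 0, 0, 0, 0, 0], [8.54, 0, 0, 0, 0, 0, 0]],
])

```text
time: 10.05
tool_pos: [0.4755, 0.0239, 0.1682]
tool_rot: [-0.001, -0.131, 0.991, 0.0]
contact_force: [-0.1, 0.4, 0.4]
gripper_width: 0.994
grasp_force: 0.0
```

```bash
python3 - <<'E'
from h import *
f=grab_frame("wrist");cv2.imwrite("pics/w4.png",f["color"])
k=(.475,.0255)
print("lid",rect(f,k,.055,.014,.028),"knob",rect(f,k,.03,.042,.06))
k=(.475,.0255);go(k[0],k[1],.026,105)
E
```

```text
lid {'n': 6366, 'c': array([475.7,  25.1]), 'wh': array([68.6, 68.3]), 'ang': 14.2, 'z': array([0.0163, 0.0202, 0.0214])} knob {'n': 580, 'c': array([475.2,  24.9]), 'wh': array([18. , 17.9]), 'ang': 15.3, 'z': array([0.0441, 0.0461, 0.0472])}
t 10.1 p [476.1  23.3 169. ] yaw 104.98 j6 -1.94 rotvec [-0.     -0.0011 -0.0004] shift cm [ 0.05  0.24 14.3 ]
```

View pics/w4.png

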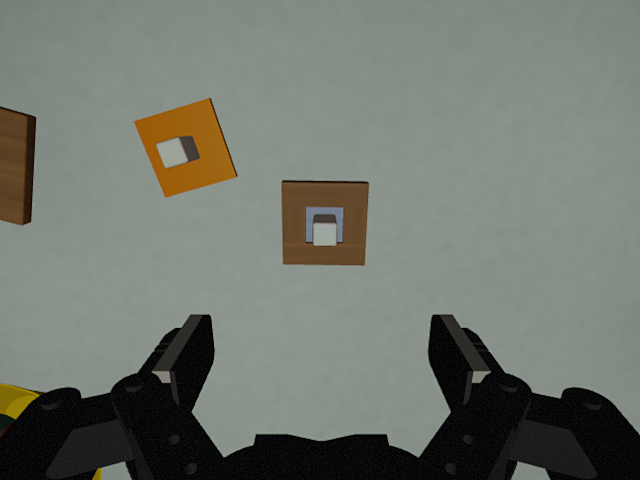

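The knob is at (324,230), centred in the wooden cap (282–368, 181–265) and square to the fingers. The orange look-alike is at (186,147). I'll descend onto the knob.

>>> jog_arm([
  [[8.54, 0, 0.14, 3.0, 0, 0, 0], [6, 0, 0, 3.5, 0, 0, 0], [5, 0, 0, 3.5, 0, 0, 0], [4.5, 0, 0, 2.5, 0, 0, 0], [4.5, 0, 0, 1.0, 0, 0, 0], [4.5, 0, 0, 0.8, 0, 0, 0], [4.5, 0, 0, 0, 0, 0, 0], [4.5, 0, 0, 0, 0, 0, 0], [4.5, 0, 0, 0, 0, 0, 0]],
])

```text
time: 10.85
tool_pos: [0.4777, 0.025, 0.0287]
tool_rot: [0.002, -0.13, 0.991, -0.0]
contact_force: [0.1, 0.5, -0.6]
gripper_width: 0.525
grasp_force: 0.0
```

>>> jog_arm([
  [[1, 0, 0, 0, 0, 0, 0], [1, 0, 0, 0, 0, 0, 0], [1, 0, 0, 0, 0, 0, 0], [1, 0, 0, 0, 0, 0, 0], [1, 0, 0, 0, 0, 0, 0], [1, 0, 0, 0, 0, 0, 0], [1, 0, 0, 0, 0, 0, 0]],
])

```text
time: 11.43
tool_pos: [0.4769, 0.0255, 0.028]
tool_rot: [0.001, -0.131, 0.991, -0.0]
contact_force: [-1.5, 1.3, 6.1]
gripper_width: 0.194
grasp_force: 58.9
```

>>> jog_arm([
  [[1, 0, 0, -0.5, 0, 0, 0], [1, 0, 0, -1, 0, 0, 0], [1, 0, 0, -2, 0, 0, 0], [1, 0, 0, -2.5, 0, 0, 0.07], [1, 0, 0, -2.5, 0, 0, 0.07], [1, 0, 0, -2.5, 0, 0, 0.07], [1, 0, 0, -2.5, 0, 0, 0.07], [1, 0, 0, -2, 0, 0, 0], [1, 0, 0, -1, 0, 0, 0], [1, 0, 0, 0, 0, 0, 0], [1, 0, 0, 0, 0, 0, 0], [1, 0, 0, 0, 0, 0, 0]],
])

```text
time: 12.43
tool_pos: [0.4747, 0.0256, 0.1896]
tool_rot: [-0.002, 0.009, 1.0, 0.0]
contact_force: [-0.3, -0.2, -1.8]
gripper_width: 0.195
grasp_force: 58.9
```

```bash
python3 - <<'E'
from h import *
f=grab_frame("wrist");cv2.imwrite("pics/w5.png",f["color"])
k=(.475,.0255);W=world(f)
for a in np.arange(.14,.23,.005): print(round(a,3),rect(f,k,.05,a,a+.005)) if isinstance(rect(f,k,.05,a,a+.005),dict) else 0
go(.498,-.26,.21,88.9)
E
```

```text
0.165 {'n': 35, 'c': array([439.4,  24. ]), 'wh': array([64.8,  0.6]), 'ang': -1.3, 'z': array([0.1687, 0.1698, 0.17  ])}
0.17 {'n': 470, 'c': array([439.2,  25.2]), 'wh': array([67.7,  0.8]), 'ang': -0.8, 'z': array([0.1704, 0.1727, 0.1748])}
0.175 {'n': 1653, 'c': array([471. ,  24.7]), 'wh': array([67.8, 64.5]), 'ang': -0.8, 'z': array([0.1758, 0.178 , 0.1795])}
0.18 {'n': 12117, 'c': array([473.5,  24.2]), 'wh': array([68.4, 69.6]), 'ang': -1.0, 'z': array([0.1809, 0.182 , 0.1831])}
0.185 {'n': 216, 'c': array([463.4,  35.6]), 'wh': array([ 5.8, 40.3]), 'ang': 11.0, 'z': array([0.1853, 0.1874, 0.1897])}
0.19 {'n': 324, 'c': array([464.7,  24.4]), 'wh': array([29.4,  2. ]), 'ang': -1.5, 'z': array([0.1904, 0.1932, 0.1949])}
0.195 {'n': 577, 'c': array([466.6,  24.7]), 'wh': array([42.8,  5.8]), 'ang': -0.5, 'z': array([0.1954, 0.1978, 0.1998])}
0.2 {'n': 684, 'c': array([474.8,  24.4]), 'wh': array([22.6, 43.8]), 'ang': 0.7, 'z': array([0.2003, 0.2026, 0.2048])}
0.205 {'n': 2412, 'c': array([474.9,  24.6]), 'wh': array([22.9, 43.8]), 'ang': 0.8, 'z': array([0.2057, 0.2078, 0.2092])}
0.21 {'n': 587, 'c': array([475.7,  24.3]), 'wh': array([44. , 23.6]), 'ang': -1.2, 'z': array([0.2104, 0.2126, 0.2147])}
0.215 {'n': 668, 'c': array([475.1,  24.5]), 'wh': array([43.9, 22.9]), 'ang': -0.1, 'z': array([0.2153, 0.2176, 0.2197])}
0.22 {'n': 477, 'c': array([475.2,  24.6]), 'wh': array([23.4, 43.3]), 'ang': 0.8, 'z': array([0.2203, 0.2224, 0.2248])}
0.225 {'n': 1067, 'c': array([475.2,  24.7]), 'wh': array([52.1, 24.3]), 'ang': -1.1, 'z': array([0.2253, 0.2263, 0.2295])}
t 12.48 p [474.6  25.6 189.3] yaw 88.98 j6 -1.66 rotvec [ 0.0003 -0.0039  0.0015] shift cm [ -2.89 -28.51  -2.07]
```

View pics/w5.png

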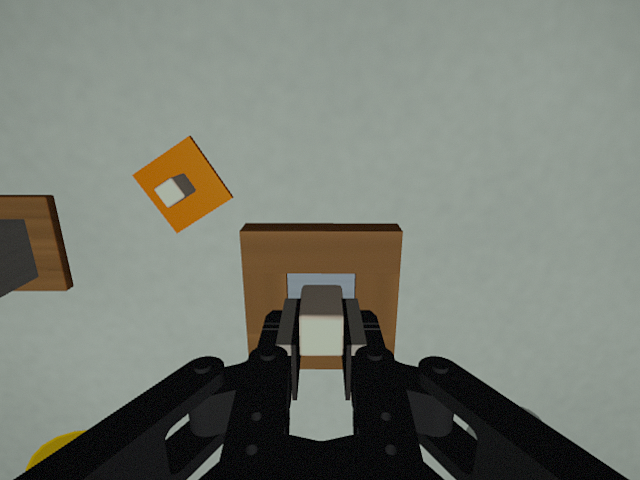

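The lids hang level from the knob, which is at (321,320). The cap is nested at (241–402, 224–370). I'll carry them over.

>>> jog_arm([
  [[1, -0.33, -2, -0.5, 0, 0, 0], [1, -0.33, -3.5, 0, 0, 0, 0], [1, -0.33, -3.5, 0, 0, 0, 0], [1, -0.33, -3.5, 0, 0, 0, 0], [1, -0.33, -3.5, 0, 0, 0, 0], [1, -0.33, -3.5, 0, 0, 0, 0], [1, -0.33, -3.5, 0, 0, 0, 0], [1, -0.33, -3.5, 0, 0, 0, 0], [1, -0.33, -2, 0, 0, 0, 0], [1, 0, 0, 0, 0, 0, 0], [1, 0, 0, 0, 0, 0, 0], [1, 0, 0, 0, 0, 0, 0]],
])

```text
time: 13.48
tool_pos: [0.4998, -0.2592, 0.195]
tool_rot: [-0.001, 0.009, 1.0, 0.001]
contact_force: [-0.5, 0.5, -2.1]
gripper_width: 0.199
grasp_force: 59.3
```

```bash
python3 - <<'E'
from h import *
f=grab_frame("wrist");cv2.imwrite("pics/w6.png",f["color"]);s=state();z=s["tool_pos"][2]
c=(.498,-.26)
print("tier part",rect(f,c,.06,.110,.122),"plinth",rect(f,c,.08,.008,.122))
print("lid",rect(f,c,.06,z-.0095,z-.004),"knobtop",rect(f,c,.012,z+.012,z+.025))
go(.4987,-.2595,.134,88.9)
E
```

```text
tier part {'n': 895, 'c': array([ 475.8, -260.5]), 'wh': array([54. ,  8.8]), 'ang': -1.5, 'z': array([0.1111, 0.1169, 0.1182])} plinth {'n': 6380, 'c': array([ 481. , -259.5]), 'wh': array([90.2, 55.1]), 'ang': -1.0, 'z': array([0.0102, 0.0231, 0.1172])}
lid {'n': 11943, 'c': array([ 498.3, -261.6]), 'wh': array([68.4, 69. ]), 'ang': -1.1, 'z': array([0.1863, 0.1873, 0.1884])} knobtop {'n': 2173, 'c': array([ 498., -260.]), 'wh': array([18.5, 18.5]), 'ang': -2.1, 'z': array([0.2092, 0.213 , 0.2148])}
t 13.53 p [ 500.  -258.8  195.4] yaw 89.03 j6 -2.16 rotvec [ 0.0016 -0.0018  0.0022] shift cm [ 0.13 -0.07  6.14]
```

View pics/w6.png

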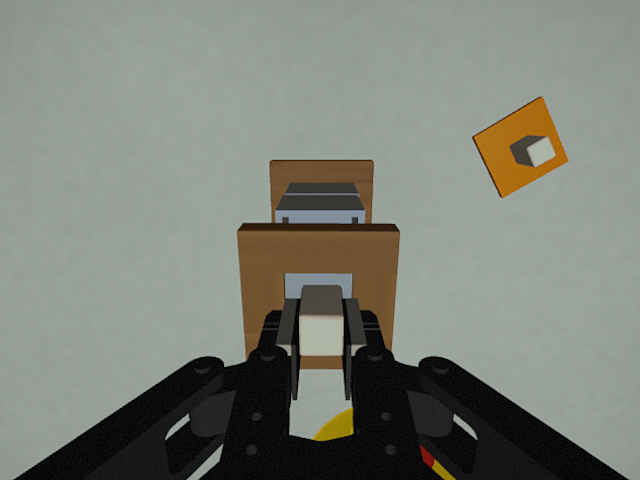

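The box rim is at (276–365, ~215), centred on column 320. The knob is at column 321.5 and the cap is nested. That is within 1 mm, so I'll lower.

>>> jog_arm([
  [[1, -0.03, -0.06, 1.0, 0, 0, 0], [1, 0, 0, 1.5, 0, 0, 0], [1, 0, 0, 1.5, 0, 0, 0], [1, 0, 0, 0.5, 0, 0, 0], [1, 0, 0, 0, 0, 0, 0], [1, 0, 0, 0.3, 0, 0, 0], [1, 0, 0, 0.3, 0, 0, 0], [1, 0, 0, 0.3, 0, 0, 0], [1, 0, 0, 0.3, 0, 0, 0], [1, 0, 0, 0.1, 0, 0, 0], [1, 0, 0, 0, 0, 0, 0], [1, 0, 0, 0, 0, 0, 0], [1, 0, 0, 0, 0, 0, 0]],
])

```text
time: 14.62
tool_pos: [0.5009, -0.2607, 0.1388]
tool_rot: [0.0, 0.009, 1.0, -0.0]
contact_force: [0.6, -0.6, -1.5]
gripper_width: 0.193
grasp_force: 59.3
```

>>> jog_arm([
  [[1, 0, 0, 0.1, 0, 0, 0], [1, 0, 0, 0.1, 0, 0, 0], [1, 0, 0, 0.1, 0, 0, 0], [1, 0, 0, 0.1, 0, 0, 0], [1, 0, 0, 0, 0, 0, 0], [1, 0, 0, 0, 0, 0, 0]],
])

```text
time: 15.12
tool_pos: [0.5007, -0.2606, 0.1345]
tool_rot: [-0.0, 0.009, 1.0, 0.0]
contact_force: [-0.6, 0.5, -1.9]
gripper_width: 0.193
grasp_force: 59.3
```

>>> jog_arm([
  [[1, 0, 0, 0.05, 0, 0, 0], [1, 0, 0, 0.05, 0, 0, 0], [1, 0, 0, 0.05, 0, 0, 0], [1, 0, 0, 0, 0, 0, 0], [1, 0, 0, 0, 0, 0, 0]],
])

```text
time: 15.53
tool_pos: [0.501, -0.261, 0.1341]
tool_rot: [0.0, 0.009, 1.0, -0.0]
contact_force: [-2.1, 0.9, 4.9]
gripper_width: 0.197
grasp_force: 60.1
```

>>> jog_arm([
  [[4.5, 0, 0, 0, 0, 0, 0], [4.5, 0, 0, 0, 0, 0, 0], [4.5, 0, 0, 0, 0, 0, 0], [4.5, 0, 0, 0, 0, 0, 0], [4.5, 0, 0, 0, 0, 0, 0], [4.5, 0, 0, -1, 0, 0, 0], [4.5, 0, 0, -2, 0, 0, 0], [8.54, 0, 0, -3, 0, 0, 0], [8.54, 0, 0, -3, 0, 0, 0], [8.54, 0, 0, -3, 0, 0, 0], [8.54, 0, 0, -1, 0, 0, 0], [8.54, 0, 0, 0, 0, 0, 0], [8.54, 0, 0, 0, 0, 0, 0], [8.54, 0, 0, 0, 0, 0, 0]],
])

```text
time: 16.7
tool_pos: [0.5, -0.2601, 0.2609]
tool_rot: [-0.001, 0.009, 1.0, 0.001]
contact_force: [-0.3, 0.3, -0.1]
gripper_width: 1.0
grasp_force: 0.0
```

```bash
python3 - <<'E'
from h import *
f=grab_frame("wrist");cv2.imwrite("pics/w7.png",f["color"])
c=(.498,-.26)
print("lid",rect(f,c,.06,.123,.131),"knob",rect(f,c,.03,.149,.16),"skirt",rect(f,c,.06,.113,.131))
t=grab_frame("top");print("lid",rect(t,c,.06,.118,.134),"knob",rect(t,c,.03,.146,.16))
W=world(f);m=(f["depth"]>0)&(f["depth"]<.2);print("tips in tool",np.percentile((W[m]-state()["tool_pos"])@Rt(state()),[1,99],axis=0).round(3))
go(.4985,-.2600,.10,88.9)
E
```

```text
lid {'n': 6328, 'c': array([ 499.9, -263.5]), 'wh': array([68.2, 68.7]), 'ang': -1.1, 'z': array([0.1248, 0.1263, 0.1275])} knob {'n': 629, 'c': array([ 499.6, -261.9]), 'wh': array([17.8, 17.7]), 'ang': -1.4, 'z': array([0.1505, 0.1521, 0.1532])} skirt {'n': 7101, 'c': array([ 499.9, -263.5]), 'wh': array([68.2, 68.8]), 'ang': -1.1, 'z': array([0.1219, 0.1262, 0.1274])}
lid {'n': 779, 'c': array([ 499.3, -262.3]), 'wh': array([68.8, 68.4]), 'ang': -0.9, 'z': array([0.1222, 0.1271, 0.1307])} knob {'n': 29, 'c': array([ 493.7, -260.4]), 'wh': array([ 4.1, 18.9]), 'ang': 1.3, 'z': array([0.1492, 0.1536, 0.1562])}
tips in tool [[-0.01  -0.072 -0.089]
 [ 0.017  0.07  -0.019]]
t 16.8 p [ 499.8 -260.   260.4] yaw 88.98 j6 -2.16 rotvec [ 0.0024 -0.0036  0.0014] shift cm [ 0.13 -0.   16.04]
```

View pics/w7.png

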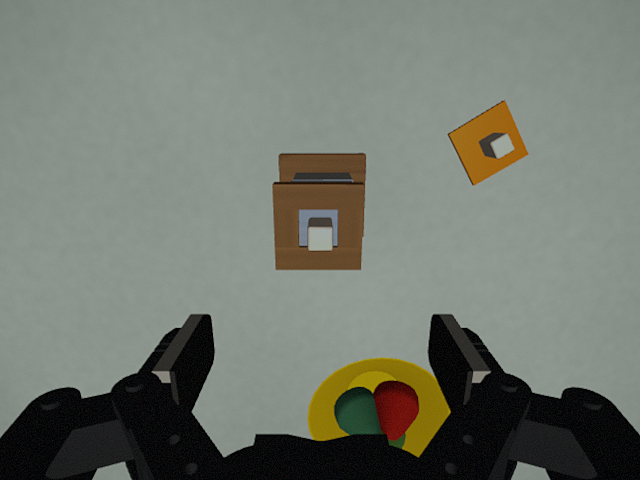

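The lids are home: the cap top is at z 0.127 and the knob top at 0.153, both as expected. The cap spans (273–362, 182–269) and has slid about 1.6 mm to −y of the knob, so I'll centre on the cap and descend around its skirt.

>>> jog_arm([
  [[8.54, 0, -0.25, 2.5, 0, 0, 0], [8.54, 0, 0, 3.5, 0, 0, 0], [8.54, 0, 0, 3.0, 0, 0, 0], [8.54, 0, 0, 2.0, 0, 0, 0], [8.54, 0, 0, 1.0, 0, 0, 0], [8.54, 0, 0, 1.0, 0, 0, 0], [8.54, 0, 0, 1.0, 0, 0, 0], [8.54, 0, 0, 1.0, 0, 0, 0], [8.54, 0, 0, 1.0, 0, 0, 0], [8.54, 0, 0, 0.7, 0, 0, 0], [8.54, 0, 0, 0, 0, 0, 0], [8.54, 0, 0, 0, 0, 0, 0], [8.54, 0, 0, 0, 0, 0, 0]],
])

```text
time: 17.88
tool_pos: [0.5011, -0.2634, 0.0968]
tool_rot: [0.0, 0.009, 1.0, -0.0]
contact_force: [0.2, -0.1, 0.4]
gripper_width: 0.999
grasp_force: 0.0
```

```bash
python3 - <<'E'
from h import *
f=grab_frame("wrist");cv2.imwrite("pics/w8.png",f["color"])
c=(.499,-.262)
print("lid",rect(f,c,.06,.123,.131),"knob",rect(f,c,.02,.149,.16));print(state()["tool_pos"],state()["contact_force"])
E
```

```text
lid {'n': 27476, 'c': array([ 499.9, -264.4]), 'wh': array([113.5,  70.1]), 'ang': -1.0, 'z': array([0.1249, 0.1262, 0.1275])} knob {'n': 3409, 'c': array([ 499.4, -261.7]), 'wh': array([18.1, 19.4]), 'ang': -2.0, 'z': array([0.15 , 0.152, 0.153])}
[ 0.5012301  -0.26350912  0.09699983] [0.38593959 0.74645024 0.35408401]
```

View pics/w8.png

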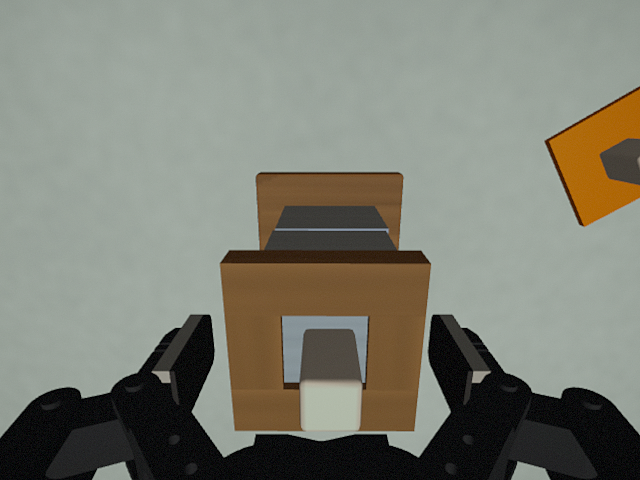

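The cap is between the fingers, at (221–430, 250–430), and sits about 1.5 mm to +y of their centre line. I'll correct that and close.

>>> jog_arm([
  [[8.54, 0, 0.13, 0.25, 0, 0, 0], [8.54, 0, 0, 0, 0, 0, 0], [8.54, 0, 0, 0, 0, 0, 0], [7.2, 0, 0, 0, 0, 0, 0], [7.0, 0, 0, 0, 0, 0, 0], [6, 0, 0, 0, 0, 0, 0], [6, 0, 0, 0, 0, 0, 0], [6, 0, 0, 0, 0, 0, 0], [6, 0, 0, 0, 0, 0, 0], [6, 0, 0, 0, 0, 0, 0], [6, 0, 0, 0, 0, 0, 0]],
])

```text
time: 18.85
tool_pos: [0.501, -0.2621, 0.0941]
tool_rot: [0.0, 0.009, 1.0, -0.0]
contact_force: [-0.1, 0.8, 3.4]
gripper_width: 0.786
grasp_force: 67.2
```

>>> jog_arm([
  [[6, 0, 0, -0.15, 0, 0, 0], [6, 0, 0, -0.2, 0, 0, 0], [6, 0, 0, -0.2, 0, 0, 0], [6, 0, 0, -0.3, 0, 0, 0], [6, 0, 0, -0.3, 0, 0, 0], [6, 0, 0, -0.3, 0, 0, 0], [6, 0, 0, 0, 0, 0, 0], [6, 0, 0, 0, 0, 0, 0]],
])

```text
time: 19.52
tool_pos: [0.5009, -0.262, 0.1085]
tool_rot: [0.0, 0.009, 1.0, -0.0]
contact_force: [0.2, 1.0, -0.7]
gripper_width: 0.785
grasp_force: 67.0
```

```bash
python3 - <<'E'
from h import *
f=grab_frame("wrist");cv2.imwrite("pics/w9.png",f["color"]);s=state()
c=(.499,-.262)
print("lid",rect(f,c,.05,.134,.146),"knob",rect(f,c,.016,.147,.17));print(s["tool_pos"],s["contact_force"],s["grasp_force"])
E
```

```text
lid {'n': 31188, 'c': array([ 499.5, -263.1]), 'wh': array([95. , 69.3]), 'ang': -1.1, 'z': array([0.1377, 0.1406, 0.1419])} knob {'n': 3036, 'c': array([ 499.3, -261.8]), 'wh': array([18. , 19.4]), 'ang': -1.2, 'z': array([0.1486, 0.1519, 0.1529])}
[ 0.50075664 -0.26182706  0.10820421] [-0.25013215  0.51128186 -0.53166239] 66.95657551288605
```

>>> jog_arm([
  [[6, 0, 0, -0.5, 0, 0, 0], [6, 0, 0, -1, 0, 0, 0], [6, 0, 0, -1, 0, 0, 0], [6, 0, 0, -1, 0, 0, 0], [6, 0, 0, -1, 0, 0, 0], [6, 0, 0, -1, 0, 0, 0], [6, 0, 0, -0.5, 0, 0, 0], [6, 0, 0, 0, 0, 0, 0], [6, 0, 0, 0, 0, 0, 0], [6, 0, 0, 0, 0, 0, 0], [6, 0, 0, 0, 0, 0, 0]],
])

```text
time: 20.48
tool_pos: [0.5003, -0.2615, 0.1672]
tool_rot: [-0.001, 0.009, 1.0, 0.0]
contact_force: [0.1, 0.3, -1.0]
gripper_width: 0.784
grasp_force: 67.0
```

```bash
python3 - <<'E'
from h import *
s=state();p=s["tool_pos"];c=(.499,-.262)
f=grab_frame("scene");uv=np.array(f["R"])@[.499,-.262,.15]+f["t"];u,v=int(uv[0]/uv[2]*f["fx"]+f["cx"]),int(uv[1]/uv[2]*f["fy"]+f["cy"])
cv2.imwrite("pics/e.png",cv2.resize(f["color"][max(v-60,0):v+60,max(u-80,0):u+80],(800,600),interpolation=cv2.INTER_CUBIC))
w=grab_frame("wrist");W=world(w);m=(w["depth"]>0)&(np.hypot(W[...,0]-.499,W[...,1]+.262)<.05)&(W[...,2]>.19)&(W[...,2]<.21)&(abs(W[...,1]+.262)<.028)
q=W[m];A=np.c_[q[:,:2]-q[:,:2].mean(0),np.ones(len(q))];print("lid plane",np.linalg.lstsq(A,q[:,2],rcond=None)[0].round(3))
print("flange",rect(w,c,.05,.118,.127),"knob",rect(w,c,.03,.147,.158));print(p,s["contact_force"],s["grasp_force"])
E
```

```text
lid plane [0.016 0.002 0.199]
flange {'n': 4191, 'c': array([ 499.9, -262. ]), 'wh': array([60.1, 60.7]), 'ang': -1.3, 'z': array([0.1209, 0.1222, 0.1232])} knob 0
[ 0.50027862 -0.26153908  0.16719249] [ 0.08586886  0.31330646 -1.00534819] 67.04456001520157
```

View pics/e.png

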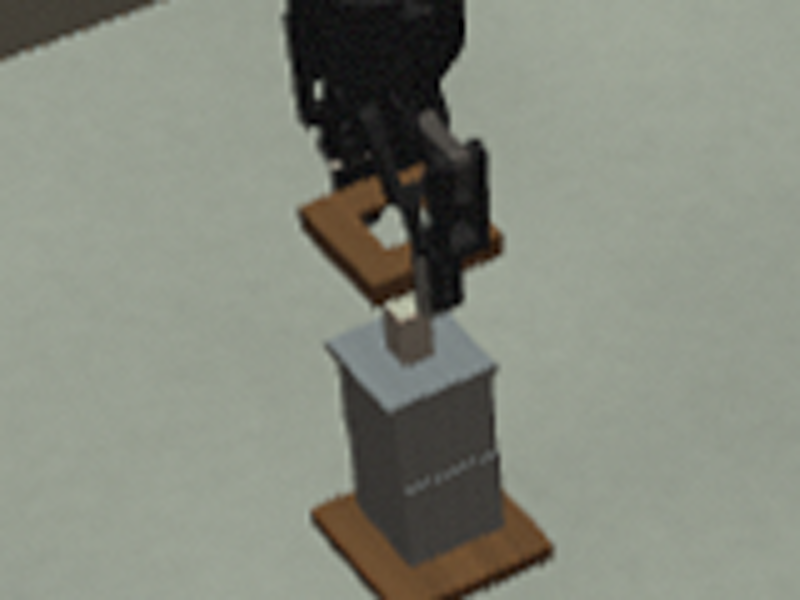

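The stack stands square, with the flange home at (410,365). The cap is held level above the knob at (400,230). I'm handing in.

```bash
python3 -c "
from plant import *
print(job_done())"
```

```text
the job is handed in; nothing more can be done
None
```

I stacked the box squarely on the base, seated the inner lid fully in it, and handed the job in with the outer lid held level above the knob. The arm had used 20.5 s; the hand-in call returned no verdict.

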